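Turn the bearing-ball dish before the inspection camera

ROBOT

A 7-joint arm with a two-finger parallel gripper is mounted at the origin on the work surface. World frame = base frame: x ahead of the robot, y to its left, z up, the work surface at z = 0. Lengths are in m, angles in rad, forces in N, time in s.
With the tool pointing down it reaches from about 0.425 to 0.875 m from the base axis. Payload 4.7 kg.
Tool frame: the origin (TCP) lies midway between the tips of the shut fingers; the grasp point (between the pads) lies 19 mm behind it; z points along the fingers, y is the line along which they close (so a half turn about z gives the same grasp; the last joint's range is limited). The gripper opens to 87 mm and grips with 3 to 60 N. Pads are 19 mm wide; open, the fingers measure 117 mm over their backs; the gripper's body (75 mm by 190 mm) begins 51 mm behind the grasp point.
Start: joints at [-1.149, 0.321, -0.07, 1.45, 0.023, 1.371, -0.057], TCP at [0.258, 0.597, 0.223] pointing down, gripper open.
Joint ranges: [-2.86, 2.86], [-0.3, 2.09], [-1.38, 1.24], [0.06, 2.45], [-1.56, 4.7], [0.09, 2.05], [-2.69, 2.69]. Speed limits (rad/s): [2.57, 2.57, 3.14, 3.14, 3.14, 3.14, 3.14].

INTERFACE

Orientations are given as a rotation vector (axis times angle).
In Python, from bench import ctrl, viewer, job, get_state gives the robot as it stands (ctrl), with the cameras (viewer), the readings as plain functions and the job (job).
- The arm moves only by the tool hand_motion, called after "Request:" as a command line: name --argument value ..., lists and objects as JSON in quotes. Schema: {"type":"object","properties":{"plan":{"type":"array","items":{"type":"object","properties":{"tx":{"type":"number"},"ty":{"type":"number"},"tz":{"type":"number"},"turn":{"type":"number"},"aperture":{"type":"number"}},"additionalProperties":false,"required":["aperture"]},"minItems":1,"maxItems":20},"grip_n":{"type":"number"},"only":{"type":"string"},"quiet":{"type":"boolean"},"lines":{"type":"string"}},"required":["plan"],"additionalProperties":false}. plan is a list of rows, 1 to 20 of them, each an object with the fields tx, ty, tz (the shift in cm), turn (a turn about the tool's z in rad), aperture (the opening from 0.0 (shut) to 1.0 (fully open)); a field left out counts as zero (the opening has to be given); each row is the pose to reach, as a shift and turn from the pose commanded when the call began, along the tool's axes at that moment; what a row does not reach only later rows make up. A row lasts 1/10 s, in which the tool goes at most 0.05 m and 0.15 rad, less where a joint would pass 70% of its speed; a pose out of reach is approached as far as the arm can. The fingers move at their own pace and stop on an object; grip_n is the grip in N (left out, the last holds). Time passes only in rows, so rows that do not move let the fingers close. The tool returns the time, the measured TCP pose, the force, the opening and the grip force at its end. only (a regular expression) keeps the lines of the reply that match it, lines (a string "A,B") keeps lines A to B, and quiet returns only ok. Input that does not fit is refused with a message, and nothing moves.
- get_state(): the state, without advancing time (a new reading comes with each control period).
- viewer.get_image(name): name is "scene" or "top" or "wrist"; returns the picture (400x640x3 uint8, red, green, blue); there is no depth.
- viewer.camera_model(name): a dict with "vertical_fov" (degrees; the focal length in pixels is half the picture's height over the tangent of half this angle, whatever the lens; pixels are square), "cx", "cy" (the principal point, pixels), "rvec" (rotation vector, rad) and "tvec" (3), from world to camera coordinates, as OpenCV has them; the wrist camera has in their place "hand_eye" (4x4, takes a point from camera to tool coordinates, whose origin is the TCP and whose axes are the flange's). Camera axes: x right, y down, z forward; pixel columns grow to the right and rows downward; lengths in m; the calibration is good to about 2 mm. A picture is of the moment at which its call begins: read the wrist's pose just before it. camera_model takes no time and is no camera call.
- job.close_job(): hands the job in; it is judged then, once.
The state is a dict: "time": time; "joint_positions": joint angles; "qd": joint speeds; "joint_torque": joint torques, N m; "position": TCP position; "tool_rot": TCP orientation; "ft_force": force on the tool from outside, world axes, zero at the start; "torque": the same for the moment, N m; "grip_width": opening from 0.0 (shut) to 1.0 (fully open); "grip_force": force on a finger pad.
Only numpy, scipy, OpenCV 4.12 (cv2) and the standard library are available. Lean on these libraries where they do the work, as an engineer would, in place of code of your own. Each camera call takes 0.05 s, during which the arm holds its last target. There are 200 camera calls.

TASK

At this model railway's service corner, first light the inspection camera by sliding the black dimmer grip along its track until it is level with the yellow clip. Then lift the blue dish with its loose steel ball by its handle, about 50 mm straight up out of its dock, and only then turn it a quarter turn so its red pointer faces the camera lens, still over the dock, keeping the dish level and the ball in its middle. Finish while holding it there, steady, and leave the models, jar and screwdriver where they are.

Things in the scene. Friction and masses are not known exactly. Their poses are not given: they have to be found in the camera images.
- dimmer (a joint): travel of the dimmer grip along its track, m: 0 at one end, 0.06 with the grip at the housing's centre, 0.12 at the other end, growing along the track's +y. It needs about 1.5 N to slide (plus a little with speed) and stays where it is left.
- dimmer_top (a point): centre of the top face of the black dimmer grip (28 mm across the track, 20 mm along it, 40 mm tall, with a white line across its top); its top is 54.5 mm above the table. Its axes are the track's.
- dimmer_base: the dimmer's fixed aluminium track housing, 40 mm wide (its x) by 170 mm long (its y), 14 mm high; origin on the table under its centre. The grip slides along its y.
- clip: yellow clip fixed on the table beside the track, on its far (+x) side: 28 (x) x 6 (y) x 12 (z) mm, 35 mm off the track's centre line; same axes as the track, origin at the centre of its underside. The grip is set when its centre is level with the clip's along the track's y.
- dock: fixed round wooden dock, 96 mm across, 16 mm high, on which the dish stands, joined by a bar to a small inspection camera on its +y side; origin on the table under the disc's centre. Its +y axis points from the disc to the camera. The camera's black barrel stands 116 to 180 mm from the disc's centre along +y, 42 mm wide, its top 109 mm above the table.
- lens (a point): middle of the camera's lens (ringed in white), 116 mm along the dock's +y from its centre, 88 mm above the table, looking at the dish along the dock's -y.
- dish: loose round blue dish, 100 mm across, rim 21 mm high, hollowed to a shallow cone (slope 8 degrees), about 0.18 kg empty; origin at the centre of its underside, z up. Its +x axis points to its red pointer, its y axis runs along its carrying handle. A thin steel arch spans it from y = -51 to 51 mm up to 83 mm, with a wooden grip block at its top.
- dish_grip (a point): centre of the wooden grip block: 16 mm thick (dish x), 46 mm long (dish y), 20 mm tall, centred 80 mm above the dish's underside, over its middle. Pinch it across its 16 mm; the dish hangs level from it.
- pointer (a point): tip of the red pointer on the dish's rim, 72 mm along the dish's +x, 17 mm above its underside. At the start it points roughly along the dock's +x, a quarter turn short of the camera (anticlockwise seen from above brings it to the lens).
- dish_floor (a point): lowest point of the dish's hollow, at its centre, 8 mm above its underside; the ball rests here.
- ball_center (a point): centre of the loose steel ball, 25 mm across, about 0.06 kg, resting in the middle of the dish. It rolls off the middle if the dish is jerked, knocked or tilted.
- van: bystander, to be left alone: red delivery van, 70 x 34 x 33 mm; origin at the centre of its underside
- car: bystander, to be left alone: blue and white car, 60 x 30 x 27 mm; origin at the centre of its underside
- barn: bystander, to be left alone: red barn with a metal roof, about 80 x 106 x 75 mm; origin at the centre of its underside
- cottage: bystander, to be left alone: yellow cottage with a grey roof, about 80 x 96 x 75 mm; origin at the centre of its underside
- paint_jar: bystander, to be left alone: small paint jar with a green cap, 40 mm across, 50 mm tall; origin at the centre of its underside
- screwdriver: bystander, to be left alone: orange-handled screwdriver lying down, 140 mm long
- loco: bystander, to be left alone: black locomotive standing on the track at the far side, 150 mm long, about 50 mm tall; origin at the centre of its underside

How it is judged:
By the outcome, as a careful person would: the job done as asked, in the order asked, and still so for the second after the job is handed in, while the arm keeps its last pose, push and grip.
It also fails if it takes over 51 s, if anything falls off the work surface, if the arm or the gripper's body presses on something with over 40 N, if the wrist force passes 120 N, or if a joint passes its speed limit or range.

## Working session

There is one attempt and no reset: what is moved stays moved. The work goes in short steps, Python scripts to look and compute and a tool call to move; the robot and the scene stay as the last step left them, time stands still between calls to the robot, and variables do not carry over. Pictures are saved under pics/ and viewed, at most 10 in all, crops included, and the job is handed in when it is done.

```bash
ls; mkdir -p pics
```

Run:
```python
from bench import ctrl, viewer, job, get_state
import cv2
s=get_state(); print({k:s[k] for k in('time','position','tool_rot','grip_width')})
for n in('scene','top'):
    cv2.imwrite(f'pics/{n}0.png',viewer.get_image(n)[:,:,::-1]); print(viewer.camera_model(n))
print(viewer.camera_model('wrist'))
```

```text
bench.py
pics
{'time': 0.0, 'position': array([0.25760019, 0.59616196, 0.2214362 ]), 'tool_rot': array([-6.35966726e-01, -3.07624493e+00,  3.04933969e-03]), 'grip_width': 0.9983055427849908}
{'vertical_fov': 49.38218609503965, 'cx': 318.89680540665563, 'cy': 200.52125314727496, 'rvec': array([ 0.84650919,  2.70638823, -0.88308498]), 'tvec': array([ 0.44817383, -0.22093895,  1.47185749])}
{'vertical_fov': 50.06293123314836, 'cx': 321.1668004188108, 'cy': 195.13849633856475, 'rvec': array([ 2.17038827, -2.11233785,  0.16570069]), 'tvec': array([0.01353536, 0.55601056, 1.11614158])}
{'vertical_fov': 64.37837155040648, 'cx': 314.5790163336542, 'cy': 202.43878278386302, 'hand_eye': array([[-6.03913794e-04, -9.58642890e-01, -2.84611040e-01,
         7.87404122e-02],
       [ 9.99999626e-01, -4.02631035e-04, -7.65726403e-04,
         9.12759117e-04],
       [ 6.19464934e-04, -2.84611396e-01,  9.58642775e-01,
        -1.61877754e-01],
       [ 0.00000000e+00,  0.00000000e+00,  0.00000000e+00,
         1.00000000e+00]])}
```

View pics/top0.png

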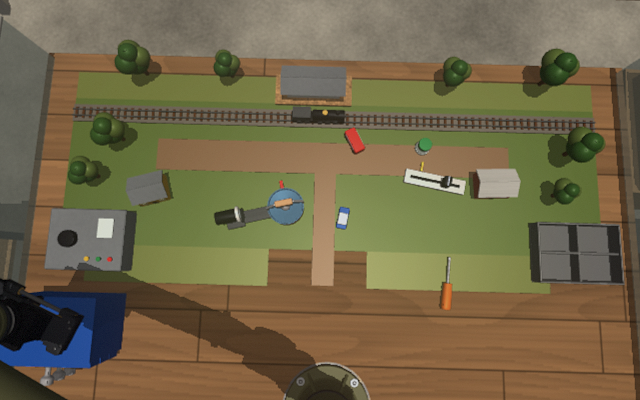

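View pics/scene0.png

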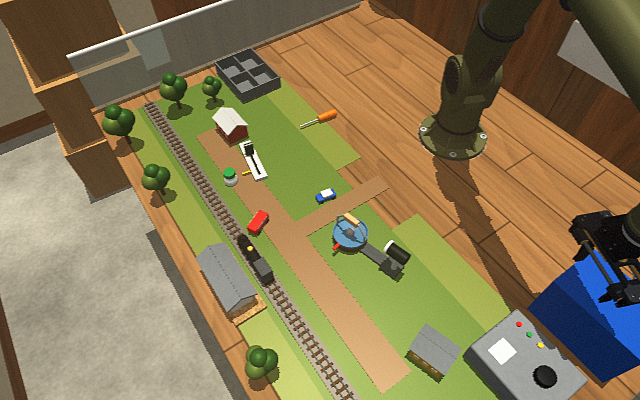

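The top view shows the dish at about (285,207), the camera at (228,216), the dimmer housing at (435,181) with its grip near (446,182), and the clip at (422,167). I'll enlarge it.

Run:
```python
import cv2,numpy as np
i=cv2.imread('pics/top0.png')
a=cv2.resize(i[150:200,395:475],None,fx=7,fy=7,interpolation=cv2.INTER_CUBIC)
b=cv2.resize(i[170:240,210:310],None,fx=5.6,fy=5.6,interpolation=cv2.INTER_CUBIC)[:245*2]
c=np.zeros((600,800,3),np.uint8)
a=cv2.resize(i[150:200,395:475],None,fx=5,fy=5,interpolation=cv2.INTER_CUBIC)
b=cv2.resize(i[170:240,210:310],None,fx=5,fy=5,interpolation=cv2.INTER_CUBIC)
c[:250,:400]=a; c[250:600,:500]=b
cv2.imwrite('pics/c0.png',c)
```

```text
(no output)
```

View pics/c0.png

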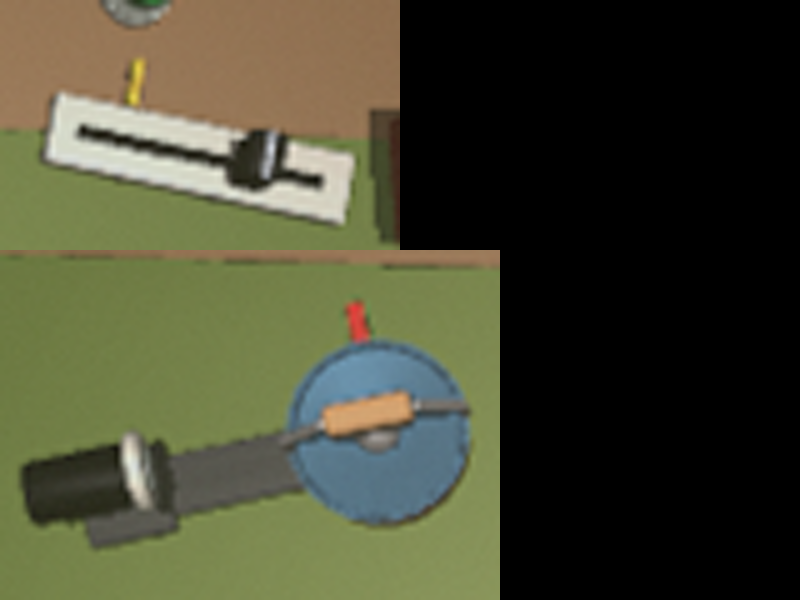

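Create h.py:
```python
import numpy as np,cv2
from scipy.spatial.transform import Rotation as R
from bench import ctrl, viewer, job, get_state
def cam(n,s=None):
    m=viewer.camera_model(n); f=200/np.tan(np.radians(m['vertical_fov'])/2)
    K=np.array([[f,0,m['cx']],[0,f,m['cy']],[0,0,1]])
    if n=='wrist':
        T=np.eye(4);T[:3,:3]=R.from_rotvec(s['tool_rot']).as_matrix();T[:3,3]=s['position']
        T=np.linalg.inv(T@m['hand_eye']); return K,T[:3,:3],T[:3,3]
    return K,R.from_rotvec(m['rvec']).as_matrix(),np.array(m['tvec'])
def px2w(c,uv,z):
    K,r,t=c; d=r.T@np.linalg.solve(K,[*uv,1]); o=-r.T@t
    return o+d*(z-o[2])/d[2]
def totool(s,v): return R.from_rotvec(s['tool_rot']).inv().apply(v)
```

Run:
```python
from h import *
c=cam('top')
def A(u,v,z): return px2w(c,(u/5+395,v/5+150),z)
def B(u,v,z): return px2w(c,(u/5+210,(v-250)/5+170),z)
cs=[A(*p,.014) for p in((58,92),(355,153),(345,224),(42,160))]
print('housing',np.mean(cs,0),[np.linalg.norm(cs[i]-cs[(i+1)%4]) for i in range(4)])
d=cs[0]-cs[1]+cs[3]-cs[2]; print('yaxis ang',np.degrees(np.arctan2(d[1],d[0])))
print('griptop',A(270,155,.0545),'clip',A(136.5,82,.012))
print('dish rim ctr',B(379,432,.037),'block top',B(368,409,.106),'pointer',B(355,303,.033))
e1,e2=B(325,418,.106),B(411,402,.106);d=e1-e2;print('block ang',np.degrees(np.arctan2(d[1],d[0])),np.linalg.norm(d))
print('lens',B(137,472,.088))
s=get_state();print(R.from_rotvec(s['tool_rot']).as_matrix().round(3))
```

```text
housing [ 0.60730677 -0.28763505  0.014     ] [np.float64(0.16845079431145674), np.float64(0.040842237639354025), np.float64(0.17115365810853708), np.float64(0.04006309118950524)]
yaxis ang 79.51368690108195
griptop [ 0.60157641 -0.31470187  0.0545    ] clip [ 0.64967924 -0.25323279  0.012     ]
dish rim ctr [0.52287913 0.1235291  0.037     ] block top [0.5258412  0.12380442 0.106     ] pointer [0.59430452 0.13984661 0.033     ]
block ang 102.22677423228815 0.04451128575912175
lens [0.49225987 0.24322561 0.088     ]
[[-0.918  0.397 -0.001]
 [ 0.397  0.918 -0.002]
 [-0.    -0.002 -1.   ]]
```

Track y is at about 79.5°, and the grip needs to move about 69 mm along +y. I'll go over the dish for a wrist-camera check on the way to the dimmer.

The rows are not in the units I measure in: shifts go in cm. I convert before sending: -0.432 m is -43.2, -0.327 m is -32.7.

Request:
hand_motion --plan '[{"tx": -10, "ty": -8, "tz": -2, "turn": 0.2, "aperture": 1}, {"tx": -25, "ty": -19, "tz": -2, "turn": 0.5, "aperture": 1}, {"tx": -43.2, "ty": -32.7, "tz": -2, "turn": 0.945, "aperture": 1}, {"tx": -43.2, "ty": -32.7, "tz": -2, "turn": 0.945, "aperture": 1}, {"tx": -43.2, "ty": -32.7, "tz": -2, "turn": 0.945, "aperture": 1}, {"tx": -43.2, "ty": -32.7, "tz": -2, "turn": 0.945, "aperture": 1}, {"tx": -43.2, "ty": -32.7, "tz": -2, "turn": 0.945, "aperture": 1}, {"tx": -43.2, "ty": -32.7, "tz": -2, "turn": 0.945, "aperture": 1}, {"tx": -43.2, "ty": -32.7, "tz": -2, "turn": 0.945, "aperture": 1}, {"tx": -43.2, "ty": -32.7, "tz": -2, "turn": 0.945, "aperture": 1}, {"tx": -43.2, "ty": -32.7, "tz": -2, "turn": 0.945, "aperture": 1}, {"tx": -43.2, "ty": -32.7, "tz": -2, "turn": 0.945, "aperture": 1}, {"tx": -43.2, "ty": -32.7, "tz": -2, "turn": 0.945, "aperture": 1}, {"tx": -43.2, "ty": -32.7, "tz": -2, "turn": 0.945, "aperture": 1}, {"tx": -43.2, "ty": -32.7, "tz": -2, "turn": 0.945, "aperture": 1}, {"tx": -43.2, "ty": -32.7, "tz": -2, "turn": 0.945, "aperture": 1}, {"tx": -43.2, "ty": -32.7, "tz": -2, "turn": 0.945, "aperture": 1}]'

```text
time: 1.8
position: [0.5244, 0.1261, 0.2426]
tool_rot: [-1.964, -2.452, -0.0]
ft_force: [-0.0, 0.2, -0.1]
grip_width: 0.999
grip_force: 0.0
```

Run:
```python
from h import *
s=get_state(); i=viewer.get_image('wrist'); cv2.imwrite('pics/w1.png',i[:,:,::-1])
np.savez('w1.npz',position=s['position'],tool_rot=s['tool_rot']); print(s['time'],s['joint_positions'],R.from_rotvec(s['tool_rot']).as_matrix().round(3))
```

```text
1.8 [-0.66417978  0.07165492  0.40104145  1.71127411 -0.02868824  1.36435812
 -0.03847981] [[-0.218  0.976  0.   ]
 [ 0.976  0.218  0.   ]
 [ 0.     0.    -1.   ]]
```

View pics/w1.png

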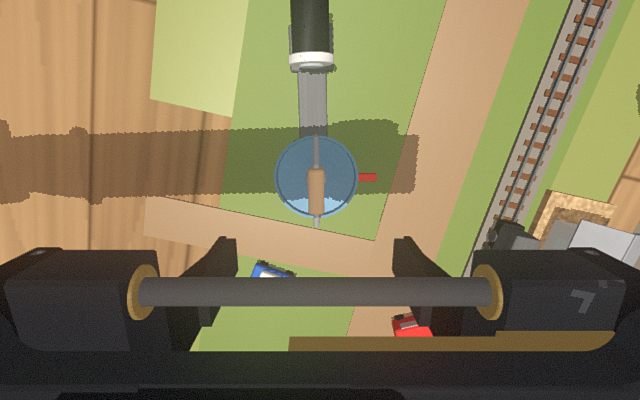

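The wrist picture shows the dish centre near (316,177), the pointer tip at (377,177), the block at (316,191), and the lens ring at (312,60). I'll measure these by segmentation.

Run:
```python
from h import *
s=np.load('w1.npz'); c=cam('wrist',s); im=cv2.imread('pics/w1.png'); h=cv2.cvtColor(im,cv2.COLOR_BGR2HSV)
def blob(lo,hi,roi):
    x0,y0,x1,y1=roi; m=np.zeros(h.shape[:2],np.uint8); m[y0:y1,x0:x1]=cv2.inRange(h,lo,hi)[y0:y1,x0:x1]
    n,l,st,ce=cv2.connectedComponentsWithStats(m); k=1+np.argmax(st[1:,4]); return (l==k).astype(np.uint8),st[k],ce[k]
m,st,ce=blob((5,60,80),(20,255,255),(295,150,340,230)); print('block',st,ce,cv2.minAreaRect(cv2.findNonZero(m)))
print(' world',px2w(c,ce,.103))
print([ (px2w(c,(np.nonzero(m[r])[0].mean(),r),.106)).round(4) for r in (172,180,190,200,210)])
m,st,ce=blob((0,150,80),(5,255,255),(340,160,400,200)); print('pointer',st,ce); u=st[0]+st[2]; print(px2w(c,(u-.5,ce[1]),.033), px2w(c,(st[0],ce[1]),.033))
m,st,ce=blob((95,60,60),(115,255,255),(265,125,370,230)); ell=cv2.fitEllipse(cv2.convexHull(cv2.findNonZero(m))); print('dish',st,ell,px2w(c,ell[0],.037))
m,st,ce=blob((0,0,190),(180,60,255),(280,40,345,80)); print('lens',st,ce,px2w(c,ce,.088))
```

```text
block [308 167  16  48 727] [315.68225585 190.53645117] ((315.5, 190.5), (47.0, 15.0), 90.0)
 world [0.52503726 0.12804025 0.103     ]
[array([0.5207, 0.1465, 0.106 ]), array([0.5224, 0.1389, 0.106 ]), array([0.5246, 0.1293, 0.106 ]), array([0.5272, 0.1195, 0.106 ]), array([0.5295, 0.1095, 0.106 ])]
pointer [359 173  18   8 123] [367.25203252 176.91056911]
[0.5962095  0.14261769 0.033     ] [0.57586548 0.13808542 0.033     ]
dish [ 274  136   40   82 2125] ((313.66888427734375, 176.26666259765625), (79.578857421875, 80.93342590332031), 1.1638154983520508) [0.5228238  0.12792908 0.037     ]
lens [289  52  44  12 407] [310.25798526  56.83538084] [0.49353843 0.24631604 0.088     ]
```

Request:
hand_motion --plan '[{"tx": -10, "ty": -0.5, "tz": 1, "turn": 0.1, "aperture": 0.6}, {"tx": -25, "ty": -1.2, "tz": 2.5, "turn": 0.25, "aperture": 0.6}, {"tx": -44.7, "ty": -2.1, "tz": 4.3, "turn": 0.403, "aperture": 0.6}, {"tx": -44.7, "ty": -2.1, "tz": 4.3, "turn": 0.403, "aperture": 0.6}, {"tx": -44.7, "ty": -2.1, "tz": 4.3, "turn": 0.403, "aperture": 0.6}, {"tx": -44.7, "ty": -2.1, "tz": 4.3, "turn": 0.403, "aperture": 0.6}, {"tx": -44.7, "ty": -2.1, "tz": 4.3, "turn": 0.403, "aperture": 0.6}, {"tx": -44.7, "ty": -2.1, "tz": 4.3, "turn": 0.403, "aperture": 0.6}, {"tx": -44.7, "ty": -2.1, "tz": 4.3, "turn": 0.403, "aperture": 0.6}, {"tx": -44.7, "ty": -2.1, "tz": 4.3, "turn": 0.403, "aperture": 0.6}, {"tx": -44.7, "ty": -2.1, "tz": 4.3, "turn": 0.403, "aperture": 0.6}, {"tx": -44.7, "ty": -2.1, "tz": 4.3, "turn": 0.403, "aperture": 0.6}, {"tx": -44.7, "ty": -2.1, "tz": 4.3, "turn": 0.403, "aperture": 0.6}]'

```text
time: 3.15
position: [0.6019, -0.3133, 0.1999]
tool_rot: [-2.414, -2.01, -0.003]
ft_force: [-0.2, -0.3, 0.9]
grip_width: 0.598
grip_force: 0.0
```

Run:
```python
from h import *
s=get_state(); i=viewer.get_image('wrist'); cv2.imwrite('pics/w2.png',i[:,:,::-1])
np.savez('w2.npz',position=s['position'],tool_rot=s['tool_rot']); print(s['time'],s['joint_positions'],R.from_rotvec(s['tool_rot']).as_matrix().round(3))
```

```text
3.15 [-0.05576761  0.45241181  0.68902384  1.42575394 -0.28953456  1.36548915
  0.46076745] [[ 0.181  0.984  0.001]
 [ 0.984 -0.181  0.001]
 [ 0.001  0.001 -1.   ]]
```

View pics/w2.png

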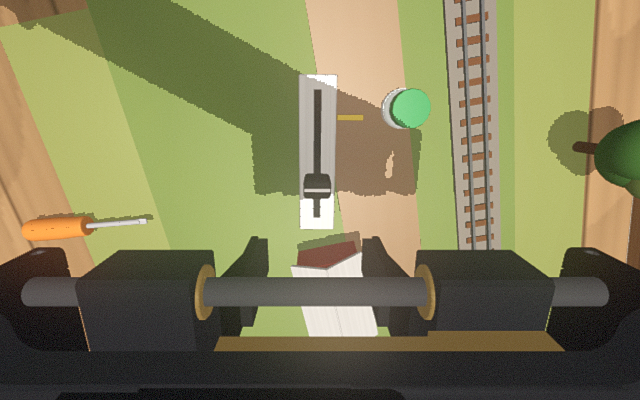

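The wrist picture shows the grip's white line at (317,190), the clip at (350,117.5), the housing spanning columns 299–337 and rows 74–229, and the barn behind the fingers.

Run:
```python
from h import *
s=np.load('w2.npz'); c=cam('wrist',s); im=cv2.imread('pics/w2.png'); h=cv2.cvtColor(im,cv2.COLOR_BGR2HSV)
m=cv2.inRange(h,(18,110,60),(32,255,255))[105:130,330:370]; ys,xs=np.nonzero(m); print('clip px',xs.mean()+330,ys.mean()+105,ys.min()+105,ys.max()+105)
cl=px2w(c,(xs.mean()+330,ys.mean()+105),.011)
g=im[150:215,300:335].mean(2); print(g[25:55,10:24].mean(1).round())
gr=px2w(c,(317,190),.0545)
hc=[px2w(c,p,.014) for p in((300,75),(337,75),(335,229),(299.5,229))]; H=np.mean(hc,0)
d=hc[0]+hc[1]-hc[2]-hc[3]; d/=np.linalg.norm(d); x=np.array([d[1],-d[0],0])
print('ang',np.degrees(np.arctan2(d[1],d[0])),'H',H,'clip',cl,'grip',gr)
print('along: clip',(cl-H)@d,'grip',(gr-H)@d,'across',(cl-H)@x,(gr-H)@x,'len',np.linalg.norm(hc[0]-hc[3]))
print(totool(s,gr-s['position']),totool(s,d), 'barn', px2w(c,(300,268),.05),px2w(c,(356,236),.03))
```

```text
clip px 349.8959537572254 117.24277456647398 114 120
[ 70.  72.  71.  72.  73.  73.  75.  77.  80.  81.  82.  80.  76. 109.
 200. 210. 208. 113.  74.  81.  82.  80.  78. 112. 172. 181. 181. 181.
 181. 182.]
ang 79.2564914090614 H [ 0.61009719 -0.2867387   0.014     ] clip [ 0.65132378 -0.25131701  0.011     ] grip [ 0.60411434 -0.31276401  0.0545    ]
along: clip 0.042485959663231834 grip -0.02668440648312581 across 0.03390089174111837 -0.0010265309338686364 len 0.1681116760520386
[0.00073433 0.0020161  0.14539196] [0.99998203 0.00580662 0.00148888] barn [ 0.57000532 -0.39679462  0.05      ] [ 0.6367607  -0.37934875  0.03      ]
```

To row units: 0.173 m is 17.3, 0.002 m is 0.2.

Request:
hand_motion --plan '[{"tx": 0.1, "ty": 0.2, "tz": 4, "aperture": 0.6}, {"tx": 0.1, "ty": 0.2, "tz": 8, "aperture": 0.6}, {"tx": 0.1, "ty": 0.2, "tz": 12, "aperture": 0.6}, {"tx": 0.1, "ty": 0.2, "tz": 15, "aperture": 0.6}, {"tx": 0.1, "ty": 0.2, "tz": 16.5, "aperture": 0.6}, {"tx": 0.1, "ty": 0.2, "tz": 17.3, "aperture": 0.6}, {"tx": 0.1, "ty": 0.2, "tz": 17.3, "aperture": 0.6}, {"tx": 0.1, "ty": 0.2, "tz": 17.3, "aperture": 0}, {"tx": 0.1, "ty": 0.2, "tz": 17.3, "aperture": 0}, {"tx": 0.1, "ty": 0.2, "tz": 17.3, "aperture": 0}, {"tx": 0.1, "ty": 0.2, "tz": 17.3, "aperture": 0}, {"tx": 0.1, "ty": 0.2, "tz": 17.3, "aperture": 0}, {"tx": 0.1, "ty": 0.2, "tz": 17.3, "aperture": 0}, {"tx": 0.1, "ty": 0.2, "tz": 17.3, "aperture": 0}]' --grip_n 15

```text
time: 4.6
position: [0.6039, -0.3155, 0.0275]
tool_rot: [2.416, 2.006, 0.002]
ft_force: [1.5, -0.7, 3.9]
grip_width: 0.321
grip_force: 15.0
```

To row units: 0.0692 m is 6.92, -0.16 m is -16.

Request:
hand_motion --plan '[{"tx": 0.7, "aperture": 0}, {"tx": 1.5, "aperture": 0}, {"tx": 2.5, "aperture": 0}, {"tx": 3.5, "aperture": 0}, {"tx": 4.5, "aperture": 0}, {"tx": 5.5, "aperture": 0}, {"tx": 6.3, "aperture": 0}, {"tx": 6.75, "aperture": 0}, {"tx": 6.92, "aperture": 0}, {"tx": 6.92, "aperture": 0}, {"tx": 6.92, "aperture": 0}, {"tx": 6.92, "aperture": 0}, {"tx": 6.92, "aperture": 0.55}, {"tx": 6.92, "aperture": 0.55}, {"tx": 6.92, "aperture": 0.55}, {"tx": 6.92, "aperture": 0.55}, {"tx": 6.92, "tz": -4, "aperture": 0.55}, {"tx": 6.92, "tz": -8, "aperture": 0.55}, {"tx": 6.92, "tz": -12, "aperture": 0.55}, {"tx": 6.92, "tz": -16, "aperture": 0.55}]'

```text
time: 6.6
position: [0.615, -0.247, 0.1876]
tool_rot: [-2.417, -2.006, 0.001]
ft_force: [0.7, 0.1, 0.0]
grip_width: 0.547
grip_force: 0.0
```

Request:
hand_motion --plan '[{"tx": -1.5, "tz": -1.5, "aperture": 0.6}, {"tx": -3.5, "tz": -1.5, "aperture": 0.6}, {"tx": -3.5, "tz": -1.5, "aperture": 0.6}]'

```text
time: 6.9
position: [0.6071, -0.2859, 0.2015]
tool_rot: [2.422, 1.999, -0.004]
ft_force: [-0.7, -1.2, -0.9]
grip_width: 0.595
grip_force: 0.0
```

Run:
```python
from h import *
s=get_state(); i=viewer.get_image('wrist'); cv2.imwrite('pics/w3.png',i[:,:,::-1])
cv2.imwrite('pics/w3c.png',cv2.resize(i[60:240,270:450,::-1],None,fx=3,fy=3))
np.savez('w3.npz',position=s['position'],tool_rot=s['tool_rot']); print(s['time'],s['position'],s['ft_force'])
```

```text
6.9 [ 0.6071167  -0.28585971  0.20146748] [-0.7247998  -1.18538953 -0.87183191]
```

View pics/w3c.png

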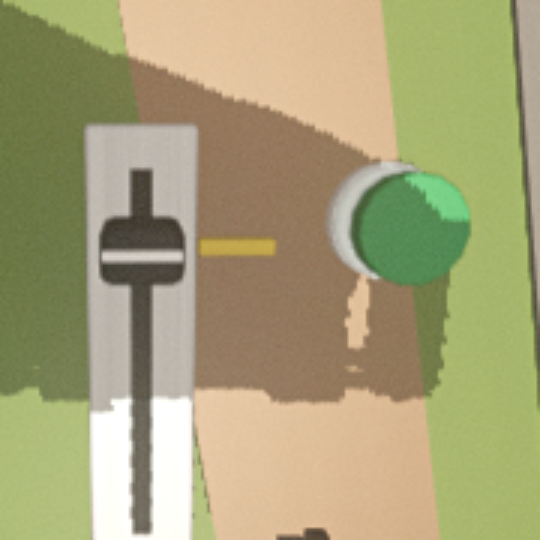

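The crop shows the grip line at crop (142,256) and the clip at crop (237,247). I'll project both, allowing for their different heights.

Run:
```python
from h import *
s=np.load('w3.npz'); c=cam('wrist',s)
P=lambda u,v,z:px2w(c,(270+(u+.5)/3-.5,60+(v+.5)/3-.5),z)
g=P(142,256.5,.0545); k=P(237,246,.012); 
hc=[P(86,125,.014),P(198,125,.014)]; x=hc[1]-hc[0]
for a in (79.25,79.5,np.degrees(np.arctan2(x[1],x[0]))+90): d=np.array([np.cos(np.radians(a)),np.sin(np.radians(a)),0]); print(a,(k-g)@d,(g-hc[0])@d)
print(px2w(c,(c[0][0,2],c[0][1,2]),.05), g,k)
```

```text
79.25 -0.001184682601012229 -0.040914372738659874
79.5 -0.0013365722198663823 -0.04099796356567872
79.04991071139409 -0.0010631002693979345 -0.04084690893920405
[ 0.60386467 -0.29992385  0.05      ] [ 0.61734293 -0.24254426  0.0545    ] [ 0.65132424 -0.25020166  0.012     ]
```

To row units: 0.02 m is 2.

Request:
hand_motion --plan '[{"tx": 2, "aperture": 0.6}, {"tx": 2, "aperture": 0.6}, {"tx": 2, "aperture": 0.6}, {"tx": 2, "aperture": 0.6}, {"tx": 2, "aperture": 0.6}]' --quiet true

```text
ok
```

Run:
```python
from h import *
s=get_state(); i=viewer.get_image('wrist')[:,:,::-1]; c=cam('wrist',s); print(s['qd'].round(3) if hasattr(s['qd'],'round') else s['qd'])
h=cv2.cvtColor(np.ascontiguousarray(i),cv2.COLOR_BGR2HSV)
m=cv2.inRange(h,(18,110,60),(32,255,255)); m[:, :330]=0; m[:,370:]=0; m[:100]=0; m[230:]=0
n,l,st,ce=cv2.connectedComponentsWithStats(m); k=1+np.argmax(st[1:,4]); print(st[k],ce[k])
q=px2w(c,ce[k],.0115); cv2.imwrite('pics/w4.png',i)
v0=int(ce[k][1]); p=i[v0-15:v0+25,312:323].mean((1,2)); print(v0-15,p.round())
for v in range(v0-15,v0+25):
    if p[v-v0+15]>150: print(v,(px2w(c,(317,v),.0545)-q)@[np.cos(np.radians(79.3)),np.sin(np.radians(79.3)),0])
```

```text
[ 0.004 -0.002  0.001 -0.003 -0.002  0.001 -0.001]
[335 161  26   7 175] [347.00571429 164.02285714]
149 [111. 111. 111. 112. 113. 112.  88.  64.  63.  66.  66.  68.  69.  72.
  74.  77.  78.  76.  73.  87. 156. 212. 210. 148.  79.  74.  79.  79.
  79.  77.  88. 125. 123. 123. 123. 124. 123. 123. 125. 125.]
169 0.0024158792476664977
170 0.0014203272757491179
171 0.0004229600801981398
```

The grip is within about 1 mm of the clip, consistently across views, so I'll accept it. On to the dish.

To row units: 0.371 m is 37.1, 0.2 m is 20.

Request:
hand_motion --plan '[{"tx": 10, "ty": -4.2, "turn": -0.1, "aperture": 0.6}, {"tx": 20, "ty": -8.4, "turn": -0.2, "aperture": 0.6}, {"tx": 37.1, "ty": -15.6, "turn": -0.407, "aperture": 0.6}, {"tx": 37.1, "ty": -15.6, "turn": -0.407, "aperture": 0.6}, {"tx": 37.1, "ty": -15.6, "turn": -0.407, "aperture": 0.6}, {"tx": 37.1, "ty": -15.6, "turn": -0.407, "aperture": 0.6}, {"tx": 37.1, "ty": -15.6, "turn": -0.407, "aperture": 0.6}, {"tx": 37.1, "ty": -15.6, "turn": -0.407, "aperture": 0.6}, {"tx": 37.1, "ty": -15.6, "turn": -0.407, "aperture": 0.6}, {"tx": 37.1, "ty": -15.6, "turn": -0.407, "aperture": 0.6}, {"tx": 37.1, "ty": -15.6, "turn": -0.407, "aperture": 0.6}, {"tx": 37.1, "ty": -15.6, "turn": -0.407, "aperture": 0.6}, {"tx": 37.1, "ty": -15.6, "turn": -0.407, "aperture": 0.6}, {"tx": 37.1, "ty": -15.6, "turn": -0.407, "aperture": 0.6}]'

```text
time: 8.9
position: [0.5282, 0.1304, 0.2016]
tool_rot: [1.964, 2.452, 0.0]
ft_force: [-0.9, -0.2, 0.4]
grip_width: 0.6
grip_force: 0.0
```

Run:
```python
from h import *
s=get_state(); i=viewer.get_image('wrist'); cv2.imwrite('pics/w5.png',i[:,:,::-1]); cv2.imwrite('pics/w5c.png',cv2.resize(i[0:300,200:440,::-1],None,fx=2,fy=2))
np.savez('w5.npz',position=s['position'],tool_rot=s['tool_rot']); print(s['time'],s['joint_positions'],R.from_rotvec(s['tool_rot']).as_matrix().round(4))
```

```text
8.9 [-0.68508986  0.10643475  0.4246955   1.76019286 -0.04559997  1.28452958
 -0.02960169] [[-2.183e-01  9.759e-01  1.000e-04]
 [ 9.759e-01  2.183e-01 -0.000e+00]
 [-0.000e+00  1.000e-04 -1.000e+00]]
```

View pics/w5c.png

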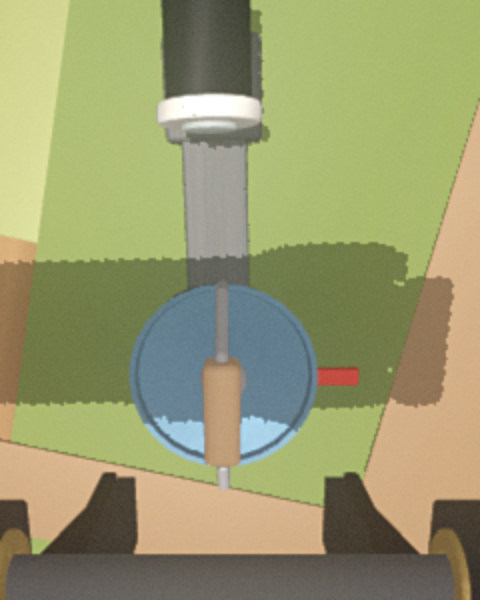

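The crop shows the dish centre at crop (223,374), the pointer tip at (358,377), the block spanning columns 204–241 and rows 357–466, and the lens ring middle at (210,112), with the bar running down from it.

Run:
```python
from h import *
s=np.load('w5.npz'); c=cam('wrist',s); p0=s['position']
P=lambda u,v,z:px2w(c,(200+(u+.5)/2-.5,(v+.5)/2-.5),z)
an=lambda v:np.degrees(np.arctan2(v[1],v[0]))
dish=P(223,374,.037); pt=P(358,377,.033)
b1=P(222,466,.106); b2=P(222,362,.106)
print('dish',dish,'ptr',pt,an(pt-dish),np.linalg.norm(pt-dish),'ptr own',an(pt-P(316,377,.033)))
print('block near end',b1,'far',b2,'len',np.linalg.norm(b2-b1),an(b2-b1))
d=np.array([np.cos(np.radians(103)),np.sin(np.radians(103)),0]); ctr=b1+.023*d; print('ctr',ctr)
# bar (low part, assume z~.01) & barrel
bm0,bm1=P(215,150,.012),P(220,275,.012); print('bar',an(bm0-bm1),bm0,bm1)
r=P(210.5,97,.109); r2=P(210,128,.088); print('ring top',r,'front',r2,an(r-dish),an(r2-dish),np.linalg.norm(r2-dish))
e=P(205.5,5,.109); print('barrel axis',an(e-r))
for t in (dish,ctr): print('tool delta',totool(s,t-p0))
```

```text
dish [0.52485263 0.12907294 0.037     ] ptr [0.59592436 0.14223704 0.033     ] 10.493563693801036 0.07239119035412085 ptr own 12.578958061294179
block near end [0.53034812 0.1054221  0.106     ] far [0.52043133 0.1506174  0.106     ] len 0.046270487503083754 102.37576691592345
ctr [0.52517425 0.12783261 0.106     ]
bar 104.65418294397165 [0.49639004 0.23809209 0.012     ] [0.512428   0.17675925 0.012     ]
ring top [0.4950207  0.24700313 0.109     ] front [0.49587093 0.23913067 0.088     ] 104.1958960997956 104.75288406696733 0.12471424655639944
barrel axis 105.49307759119792
tool delta [-0.00055146 -0.00357729  0.16459617]
tool delta [-0.00183477 -0.00352642  0.09559622]
```

To row units: -0.0035 m is -0.35, 0.1245 m is 12.45.

Request:
hand_motion --plan '[{"tx": -0.15, "ty": -0.35, "tz": 2.5, "turn": 0.005, "aperture": 0.6}, {"tx": -0.15, "ty": -0.35, "tz": 5.5, "turn": 0.005, "aperture": 0.6}, {"tx": -0.15, "ty": -0.35, "tz": 8.5, "turn": 0.005, "aperture": 0.6}, {"tx": -0.15, "ty": -0.35, "tz": 10.5, "turn": 0.005, "aperture": 0.6}, {"tx": -0.15, "ty": -0.35, "tz": 11.7, "turn": 0.005, "aperture": 0.5}, {"tx": -0.15, "ty": -0.35, "tz": 12.3, "turn": 0.005, "aperture": 0.4}, {"tx": -0.15, "ty": -0.35, "tz": 12.45, "turn": 0.005, "aperture": 0.3}, {"tx": -0.15, "ty": -0.35, "tz": 12.45, "turn": 0.005, "aperture": 0.25}, {"tx": -0.15, "ty": -0.35, "tz": 12.45, "turn": 0.005, "aperture": 0.23}, {"tx": -0.15, "ty": -0.35, "tz": 12.45, "turn": 0.005, "aperture": 0.22}, {"tx": -0.15, "ty": -0.35, "tz": 12.45, "turn": 0.005, "aperture": 0.21}, {"tx": -0.15, "ty": -0.35, "tz": 12.45, "turn": 0.005, "aperture": 0.2}, {"tx": -0.15, "ty": -0.35, "tz": 12.45, "turn": 0.005, "aperture": 0.19}, {"tx": -0.15, "ty": -0.35, "tz": 12.45, "turn": 0.005, "aperture": 0.18}]' --grip_n 8

```text
time: 10.35
position: [0.5249, 0.1293, 0.0771]
tool_rot: [1.968, 2.449, 0.0]
ft_force: [0.6, 0.7, 0.6]
grip_width: 0.186
grip_force: 0.3
```

Request:
hand_motion --plan '[{"aperture": 0.17}, {"aperture": 0.16}, {"aperture": 0.1}, {"aperture": 0}, {"aperture": 0}, {"aperture": 0}]' --grip_n 8

```text
time: 10.95
position: [0.525, 0.1293, 0.0771]
tool_rot: [1.968, 2.449, 0.0]
ft_force: [0.1, 1.1, 0.1]
grip_width: 0.181
grip_force: 8.0
```

Request:
hand_motion --plan '[{"aperture": 0}, {"aperture": 0}, {"aperture": 0}, {"aperture": 0}]' --grip_n 30

```text
time: 11.35
position: [0.5249, 0.1293, 0.0771]
tool_rot: [1.968, 2.449, 0.0]
ft_force: [1.2, 0.0, 0.1]
grip_width: 0.183
grip_force: 30.0
```

To row units: -0.0505 m is -5.05, -0.05 m is -5.

Request:
hand_motion --plan '[{"tz": -0.05, "aperture": 0}, {"tz": -0.15, "aperture": 0}, {"tz": -0.3, "aperture": 0}, {"tz": -0.5, "aperture": 0}, {"tz": -0.8, "aperture": 0}, {"tz": -1.1, "aperture": 0}, {"tz": -1.45, "aperture": 0}, {"tz": -1.8, "aperture": 0}, {"tz": -2.15, "aperture": 0}, {"tz": -2.5, "aperture": 0}, {"tz": -2.85, "aperture": 0}, {"tz": -3.2, "aperture": 0}, {"tz": -3.55, "aperture": 0}, {"tz": -3.9, "aperture": 0}, {"tz": -4.2, "aperture": 0}, {"tz": -4.5, "aperture": 0}, {"tz": -4.75, "aperture": 0}, {"tz": -4.9, "aperture": 0}, {"tz": -5, "aperture": 0}, {"tz": -5.05, "aperture": 0}]'

```text
time: 13.35
position: [0.5248, 0.1293, 0.1276]
tool_rot: [-1.968, -2.449, -0.0]
ft_force: [0.1, -0.5, -2.9]
grip_width: 0.18
grip_force: 30.0
```

Run:
```python
from h import *
s=get_state(); i=viewer.get_image('scene'); j=viewer.get_image('wrist'); print(s['ft_force'],s['torque'],s['grip_width'],s['joint_positions'])
a=cv2.resize(i[190:300,310:430,::-1],None,fx=3,fy=3); b=cv2.resize(j[0:300,200:440,::-1],None,fx=1.6,fy=1.6)
o=np.zeros((480,800,3),np.uint8); o[:330,:360]=a; o[:480,400:784]=b; cv2.imwrite('pics/l1.png',o)
```

```text
[ 0.05310701 -0.52224108 -2.94882928] [-0.03993767  0.04302417 -0.05054155] 0.17981832878740353 [-0.67644218  0.16144708  0.42342673  1.85808459 -0.0729026   1.13707111
 -0.01024224]
```

View pics/l1.png

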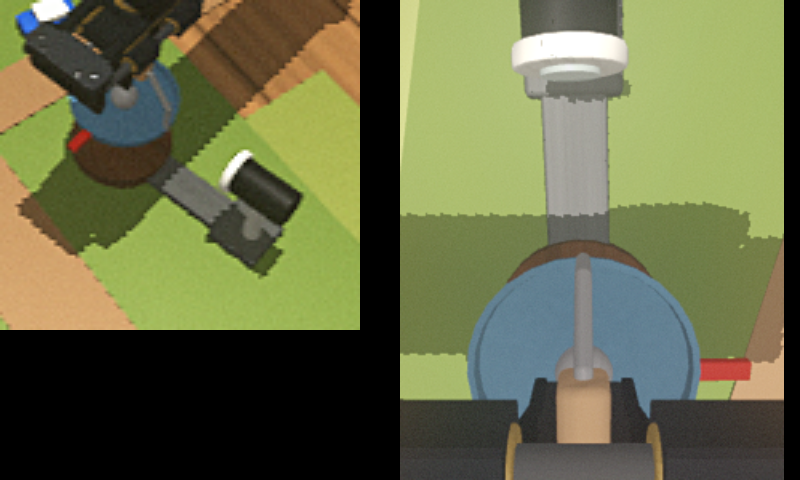

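The dish is lifted with the ball in its middle: the ball is at about (583,365) in the composite, under the arch, and the pointer is at (725,370). Now a slow turn of about 1.61 rad anticlockwise.

Request:
hand_motion --plan '[{"turn": -0.005, "aperture": 0}, {"turn": -0.02, "aperture": 0}, {"turn": -0.045, "aperture": 0}, {"turn": -0.08, "aperture": 0}, {"turn": -0.12, "aperture": 0}, {"turn": -0.165, "aperture": 0}, {"turn": -0.21, "aperture": 0}, {"turn": -0.255, "aperture": 0}, {"turn": -0.3, "aperture": 0}, {"turn": -0.345, "aperture": 0}, {"turn": -0.39, "aperture": 0}, {"turn": -0.435, "aperture": 0}, {"turn": -0.48, "aperture": 0}, {"turn": -0.525, "aperture": 0}, {"turn": -0.57, "aperture": 0}, {"turn": -0.615, "aperture": 0}, {"turn": -0.66, "aperture": 0}, {"turn": -0.705, "aperture": 0}, {"turn": -0.75, "aperture": 0}, {"turn": -0.795, "aperture": 0}]'

```text
time: 15.45
position: [0.5248, 0.1292, 0.1275]
tool_rot: [-0.862, -3.021, 0.0]
ft_force: [0.2, -0.1, -2.0]
grip_width: 0.176
grip_force: 30.0
```

Request:
hand_motion --plan '[{"turn": -0.045, "aperture": 0}, {"turn": -0.09, "aperture": 0}, {"turn": -0.135, "aperture": 0}, {"turn": -0.18, "aperture": 0}, {"turn": -0.225, "aperture": 0}, {"turn": -0.27, "aperture": 0}, {"turn": -0.315, "aperture": 0}, {"turn": -0.36, "aperture": 0}, {"turn": -0.405, "aperture": 0}, {"turn": -0.45, "aperture": 0}, {"turn": -0.495, "aperture": 0}, {"turn": -0.54, "aperture": 0}, {"turn": -0.585, "aperture": 0}, {"turn": -0.63, "aperture": 0}, {"turn": -0.67, "aperture": 0}, {"turn": -0.705, "aperture": 0}, {"turn": -0.735, "aperture": 0}, {"turn": -0.76, "aperture": 0}, {"turn": -0.78, "aperture": 0}, {"turn": -0.795, "aperture": 0}]'

```text
time: 17.45
position: [0.5248, 0.1293, 0.1276]
tool_rot: [-0.372, 3.119, 0.0]
ft_force: [-0.9, -1.4, -1.9]
grip_width: 0.182
grip_force: 30.0
```

Request:
hand_motion --plan '[{"turn": -0.01, "aperture": 0}, {"turn": -0.017, "aperture": 0}, {"turn": -0.02, "aperture": 0}, {"turn": -0.02, "aperture": 0}, {"turn": -0.02, "aperture": 0}, {"turn": -0.02, "aperture": 0}, {"turn": -0.02, "aperture": 0}]'

```text
time: 18.15
position: [0.5248, 0.1293, 0.1276]
tool_rot: [-0.401, 3.116, 0.0]
ft_force: [0.8, 0.5, -1.9]
grip_width: 0.18
grip_force: 30.0
```

Run:
```python
from h import *
s=get_state(); i=viewer.get_image('scene'); j=viewer.get_image('top'); print(R.from_rotvec(s['tool_rot']).as_matrix().round(4))
cv2.imwrite('pics/s2.png',i[:,:,::-1]);cv2.imwrite('pics/t2.png',j[:,:,::-1])
a=cv2.resize(i[190:300,310:430,::-1],None,fx=3.3,fy=3.3); b=cv2.resize(j[170:240,210:310,::-1],None,fx=4,fy=4,interpolation=cv2.INTER_CUBIC)
o=np.zeros((400,800,3),np.uint8); o[:363,:396]=a; o[:280,400:800]=b; cv2.imwrite('pics/l2.png',o)
```

```text
[[-9.674e-01 -2.534e-01  1.000e-04]
 [-2.534e-01  9.674e-01  1.000e-04]
 [-1.000e-04  1.000e-04 -1.000e+00]]
```

View pics/l2.png

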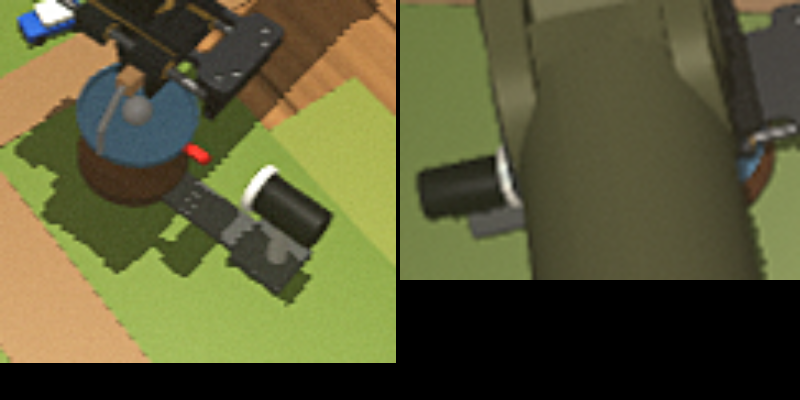

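The scene view shows the ball in the middle at crop (137,110), the red pointer tip at (209,157), and the lens ring at about (262,188). I'll check the pointing numerically.

Run:
```python
from h import *
c=cam('scene'); P=lambda u,v,z:px2w(c,(310+(u+.5)/3.3-.5,190+(v+.5)/3.3-.5),z)
an=lambda v:np.degrees(np.arctan2(v[1],v[0]))
t,l,d0=P(209,157,.0835),P(262,188,.088),P(137,114,.0875); b=P(187,149,.0835)
d=np.array([.5248,.1293,0])
print(t,l,d0,'ptr',an(t-d),np.hypot(*(t-d)[:2]),an(t-b),'lens',an(l-d),an(l-t),np.hypot(*(l-d)[:2]))
s=get_state();print(s['time'],s['ft_force'],abs(s['qd']).max(), s['grip_force'])
```

```text
[0.5060052  0.19781671 0.0835    ] [0.49179322 0.2454265  0.088     ] [0.53016745 0.13440513 0.0875    ] ptr 105.33947357301585 0.0710477626510545 121.50750140952088 lens 105.86680761544308 106.62087626724056 0.12072618725828357
18.25 [-0.47472007  0.12889632 -3.38932053] 0.002208600485762657 29.96985903941095
```

The pointer is at about 105.3° and the lens at about 104.7–105.9°, so they line up within about 1°. The dish is steady, so I'm handing in.

Request:
hand_motion --plan '[{"aperture": 0}, {"aperture": 0}, {"aperture": 0}, {"aperture": 0}, {"aperture": 0}]'

```text
time: 18.75
position: [0.5248, 0.1293, 0.1276]
tool_rot: [-0.401, 3.116, 0.0]
ft_force: [0.6, 0.5, -1.7]
grip_width: 0.179
grip_force: 30.0
```

```bash
python3 -c "from bench import ctrl, viewer, job, get_state; print(job.close_job())"
```

```text
the job is handed in; nothing more can be done
None
```

I handed the job in at 18.75 s with no verdict returned: the dimmer grip is about 1 mm past level with the clip, and the dish is held level and steady about 50 mm above its dock, ball in the middle, pointer within about 1° of the lens.

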